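# Seat the enamel stencil on its locating pins

### The arm

A 6-joint arm with a two-finger parallel gripper is mounted at the origin on a cart in front of the work surface, level with it; the furniture and walls round the work are solid. World frame = base frame: x ahead of the robot, y to its left, z up, the work surface at z = 0. Lengths are in mm, angles in degrees, forces in N, time in s.
With the tool pointing down it reaches from about 300 to 850 mm from the base axis. Payload 4.2 kg.
Tool frame: the origin (TCP) lies on the centre line of the jaws, within the pads' length; the fingertips stand 14 mm ahead of it and the grasp point (between the pads) lies 5 mm behind it (env.finger_overhang is the z of the fingertips in the tool frame, in mm); z points along the fingers, y is the line along which they close (so a half turn about z gives the same grasp; the last joint's range is limited). The gripper opens to 91 mm and grips with 3 to 60 N. Pads are 32 mm wide; open, the fingers measure 118 mm over their backs; the gripper's body (76 mm by 178 mm) begins 60 mm behind the grasp point.
Start: joints at [-70.015, 18.312, 89.639, -0, 72.044, -1.146], TCP at [207.289, -536.352, 227.976] pointing down, gripper open.
Joint ranges: [-177.97, 177.97], [-48.28, 115.42], [12.27, 149.76], [-77.06, 257.06], [2.81, 150.46], [-146.56, 146.56]. Speed limits (degrees/s): [147.25, 147.25, 180, 180, 180, 180].

### API

Orientations are given as [roll, pitch, yaw] about the fixed x, y, z axes, in that order (R = Rz(yaw) Ry(pitch) Rx(roll)).
In Python, from workcell import sensors, viewer, env gives the robot as it stands. The module is installed in compiled form; this text tells all that it offers.
- The arm moves only by the tool step_arm, never from a script. Its argument "plan" is one flat list of numbers, 6 for each row, row after row: the shift along the tool's x, y, z in cm, then the turn, a rotation vector about the tool's x, y, z in rad. In form: [x, y, z, wx, wy, wz, x, y, z, wx, wy, wz, ...]. A call has 1 to 5 rows; each row shifts and turns the commanded pose from where the row before left it, along the tool's axes as they then stand; what a row does not reach is not made up. A row lasts 1/12 s, in which the tool goes at most 41.7 mm and 7.16 degrees, less where a joint would pass 70% of its speed; a pose out of reach is approached as far as the arm can. A call is refused whole if a number of a shift passes 4.17 or a number of a turn 0.125, either way. A call with a gripper value outside its range is refused whole. "hand" is the finger opening in cm, from 0 to 9.12, set as the call begins (left out, the last holds). The fingers move at their own pace and stop on an object; "newtons" is the grip in N (left out, the last holds). Time passes only in rows, so rows that do not move let the fingers close. It gives the time, the measured TCP pose, the force, the opening and the grip force at its end, in the units of the state.
- sensors.state(): the state, without advancing time (a new reading comes with each control period).
- viewer.grab_frame(name): name is "side" or "top"; returns a dict with "img" (400x640x3 uint8, red, green, blue), "fx", "fy", "cx", "cy" (pixels), "position" and "attitude" of the camera in the world. Camera axes: x right, y down, z forward; pixel columns grow to the right and rows downward; lengths in mm; the calibration is good to about 2 mm. A picture is of the moment at which its call begins. There is no depth.
- env.job_done(): hands the job in; it is judged then, once.
Trained networks look in a picture, given as the dict that the camera call returned (one of the last four; its "shot" number tells which), for a name from the list of things; names that differ only in an ending like _2 or _b are one class to them, and where a whole thing is asked for, a point or a joint stands for the part that bears it (a point fixed in the world has none). Each returns a list of dicts, best first, with "score" (0 to 1); they miss things now and then, are a little off and sometimes report something else, mostly with a low value. They report only what shows in the picture. A call takes as long as a camera call.
- viewer.boxes_of(name, picture): "location" ([column, row] in pixels, amid what is visible of it).
- viewer.pinpoint(name, picture): "location" ([column, row] in pixels: a listed point, or the origin of a listed thing).
The state is a dict: "time_s": time; "qpos": joint angles; "qvel": joint speeds; "effort": joint torques, N m; "ee_pos": TCP position; "ee_rot": TCP orientation; "force": force on the tool from outside, world axes, zero at the start; "torque": the same for the moment, N m; "gripper_width": finger opening in mm; "gripper_force": force on a finger pad.
Only numpy, scipy, OpenCV 4.12 (cv2) and the standard library are available. Lean on these libraries where they do the work, as an engineer would, in place of code of your own. Each camera call takes 0.05 s, during which the arm holds its last target. There are 200 camera calls.

### The job

Push the aluminium stencil plate with the fingertips, back to the fence of the blue fixture and sideways along it, until both of its holes drop over the two brass pins and the plate lies flat on the base. Only slide the plate, never lift it, and do not disturb the jars and tools standing around. Leave the plate seated and move clear.

Things in the scene. Friction and masses are not known exactly. Their poses are not given: they have to be found in the camera images.
- fixture: blue fixture, fixed to the bench: open flat base 176 (x) x 264 (y) x 15 mm, a copper blank let in flush. Origin: centre of its underside, on the bench top; x to its back, y to its left, z up. A dark steel fence along its back stands 16 mm above the base, front face at x = +64.4 mm. The seated plate's origin lies 15 mm straight above this origin, with the same axes
- pin_left (a point): tip of the left brass locating pin, 8 mm diameter, bevelled tip, standing 9 mm above the base top; at (+28, +50, +24) mm in the fixture's frame
- pin_right (a point): tip of the right brass locating pin, alike, at (+28, -50, +24) mm in the fixture's frame. Pins, base and plate are polished: the plate slides with a push of 1 to 2 N
- stencil: loose aluminium stencil plate, 128 (x) x 170 (y) x 8 mm, 0.35 kg. Origin: centre of its underside; x to its back edge, y to its left edge. Has a window 50 (x) x 70 (y) mm centred at x = -14 mm and two 12 mm holes. Starts with its back riding on the pins and its front edge down on the base (tipped 5 degrees), 12 to 20 mm short of the fence, 14 to 28 mm too far left or right
- hole_left (a point): centre of the left 12 mm hole, on the plate's underside, at (+28, +50, 0) mm in the plate's frame. With the plate's back edge against the fence the holes are in line with the pins front to back; where they meet the pins the back of the plate drops 9 mm by its own weight and the pins then stop it, their tips 1 mm above the plate
- hole_right (a point): centre of the right hole (12 mm), on the plate's underside, at (+28, -50, 0) mm in the plate's frame
- front_edge (a point): middle of the plate's front lower edge, at (-64, 0, 0) mm in the plate's frame
- case_a_jar_20: small round enamel jar, red, 34 mm across, 26 mm high; loose bystander. Origin: centre of its underside
- case_a_jar_07: small round enamel jar, green, 34 mm across, 26 mm high; loose bystander. Origin: centre of its underside
- case_a_jar_12: small round enamel jar, violet, 34 mm across, 26 mm high; loose bystander. Origin: centre of its underside
- frit_jar_1: glass jar with metal screw lid, 58 mm across, 58 mm high; loose bystander. Origin: centre of its underside
- sifter: small brass sifter cup with a twisted wire handle, 30x103x19 mm, long axis y; loose bystander. Origin: centre of its underside
- flux_tub: square milky plastic tub with lid, 77x68x70 mm; loose bystander. Origin: centre of its underside
- marker: black marker pen, 124 mm long (along y), 12 mm thick; loose bystander. Origin: centre of its underside
- brush: artist brush with red handle, 140 mm long (along y), 9 mm thick; loose bystander. Origin: centre of its underside

How it is judged:
By the outcome, as a careful person would: the job done as asked, in the order asked, and still so for the second after the job is handed in, with the robot touching nothing.
It also fails if it takes over 48 s, if anything falls off the work surface, if the arm or the gripper's body presses on something with over 40 N, if the wrist force passes 120 N, or if a joint passes its speed limit or range.

## Working session

There is one attempt and no reset: what is moved stays moved. The work goes in short steps, Python scripts to look and compute and a tool call to move; the robot and the scene stay as the last step left them, time stands still between calls to the robot, and variables do not carry over. Pictures are saved under pics/ and viewed, at most 10 in all, crops included, and the job is handed in when it is done.

Besides the shell and the picture viewer there is one more tool, called after "Request:" as name(argument=value, ...), one argument or row to a line, values as JSON. step_arm: Moves the arm, as the interface text tells. Its arguments: {"type":"object","properties":{"plan":{"type":"array","items":{"type":"number"}},"hand":{"type":"number"},"newtons":{"type":"number"}},"required":["plan"]}

```bash
mkdir -p pics; cat > h.py <<'E'
import numpy as np, cv2
from scipy.spatial.transform import Rotation as R
from workcell import sensors, viewer, env
def rot(a):
    a=np.array(a,float)
    return a if a.shape==(3,3) else (R.from_euler('xyz',a,degrees=True).as_matrix() if a.size==3 else R.from_quat(a).as_matrix())
def ray(f,uv):
    d=np.array([(uv[0]-f['cx'])/f['fx'],(uv[1]-f['cy'])/f['fy'],1.0]); return np.array(f['position'],float),rot(f['attitude'])@d
def atz(f,uv,z):
    p,d=ray(f,uv); return p+d*(z-p[2])/d[2]
def proj(f,P):
    c=rot(f['attitude']).T@(np.array(P,float)-np.array(f['position'])); return np.array([f['cx']+f['fx']*c[0]/c[2],f['cy']+f['fy']*c[1]/c[2]])
def tri(f,a,g,b):
    p,d=ray(f,a);q,e=ray(g,b); s=np.linalg.lstsq(np.c_[d,-e],q-p,rcond=None)[0]; A=p+s[0]*d;B=q+s[1]*e; return (A+B)/2,np.linalg.norm(A-B)
def save(f,n): cv2.imwrite('pics/'+n,cv2.cvtColor(f['img'],cv2.COLOR_RGB2BGR))
E
cat > a.py <<'E'
from h import *
t=viewer.grab_frame('top');s=viewer.grab_frame('side');save(t,'t0.png');save(s,'s0.png')
print({k:v for k,v in t.items() if k!='img'},{k:v for k,v in s.items() if k!='img'})
for n in 'fixture pin_left pin_right stencil hole_left hole_right front_edge case_a_jar_20 case_a_jar_07 case_a_jar_12 frit_jar_1 sifter flux_tub marker brush'.split():
    a=viewer.pinpoint(n,t);b=viewer.pinpoint(n,s)
    o=[n]
    for f,l in((t,a),(s,b)): o.append([(np.round(d['location']).tolist(),round(d['score'],2)) for d in l[:2]])
    if a: o.append(np.round(atz(t,a[0]['location'],0)))
    if a and b: o+= [np.round(x,1) for x in tri(t,a[0]['location'],s,b[0]['location'])]
    print(*o)
print(sensors.state())
E
python3 a.py
```

```text
{'fx': 433.1467011760282, 'fy': 433.1467011760282, 'cx': 322.2630432571904, 'cy': 195.84816149560754, 'position': array([ 463.24426119,   21.31579866, 1219.15150986]), 'attitude': array([-177.00664455,    0.24806299,  -89.48492268]), 'shot': 1} {'fx': 399.91047498187453, 'fy': 399.91047498187453, 'cx': 321.2142870613054, 'cy': 200.22903840655516, 'position': array([ 444.31514324, -920.83248468,  431.565743  ]), 'attitude': array([-112.54309759,    1.41197605,   -5.7432838 ]), 'shot': 2}
fixture [([351.0, 183.0], 0.69), ([364.0, 172.0], 0.68)] [([338.0, 230.0], 0.91)] [563. -54.   0.] [562.3 -54.9  -9.3] 2.7
pin_left [([329.0, 178.0], 0.69)] [([338.0, 212.0], 0.81)] [579.   9.   0.] [574.1   9.1   9.4] 8.1
pin_right [([368.0, 170.0], 0.87)] [([351.0, 225.0], 0.85)] [ 600. -100.    0.] [592.6 -97.5  21.7] 10.6
stencil [([356.0, 189.0], 0.79)] [([330.0, 222.0], 0.69)] [548. -69.   0.] [543.7 -67.3  18.4] 6.0
hole_left [([337.0, 186.0], 0.82)] [([335.0, 212.0], 0.78)] [554. -15.   0.] [556.1 -14.7  19.8] 6.6
hole_right [([335.0, 183.0], 0.73), ([374.0, 169.0], 0.72)] [([354.0, 228.0], 0.
[... 1219 characters left out ...]
.3 -238.8   -2.9] 2.7
{'time_s': 1.6, 'qpos': array([-7.00148004e+01,  1.83124542e+01,  8.96386125e+01,  3.75172467e-04,
        7.20438653e+01, -1.14775611e+00]), 'qvel': array([ 0.11876563,  0.02103165, -0.09865646,  0.00375646, -0.12786816,
       -0.06837866]), 'effort': array([-1.27382522e-03, -4.12346864e+01, -2.32229072e+01,  7.28199910e-02,
        3.76610714e-02,  6.01690431e-06]), 'ee_pos': array([ 207.29890849, -536.35366711,  227.97299504]), 'ee_rot': array([ 1.79994926e+02, -2.55322270e-04,  2.11328401e+01]), 'force': array([-0.19147274,  0.24989801,  0.60977733]), 'torque': array([-0.02897483, -0.0001854 ,  0.03824264]), 'gripper_force': 0.0, 'gripper_width': 91.20303610820164}
```

```bash
python3 -c "
import cv2
t=cv2.imread('pics/t0.png');s=cv2.imread('pics/s0.png')
cv2.imwrite('pics/t0c.png',cv2.resize(t[100:300,210:476],None,fx=3,fy=3,interpolation=2))
cv2.imwrite('pics/s0c.png',cv2.resize(s[140:320,200:466],None,fx=3,fy=3,interpolation=2))"
```

```text
(no output)
```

View pics/t0c.png

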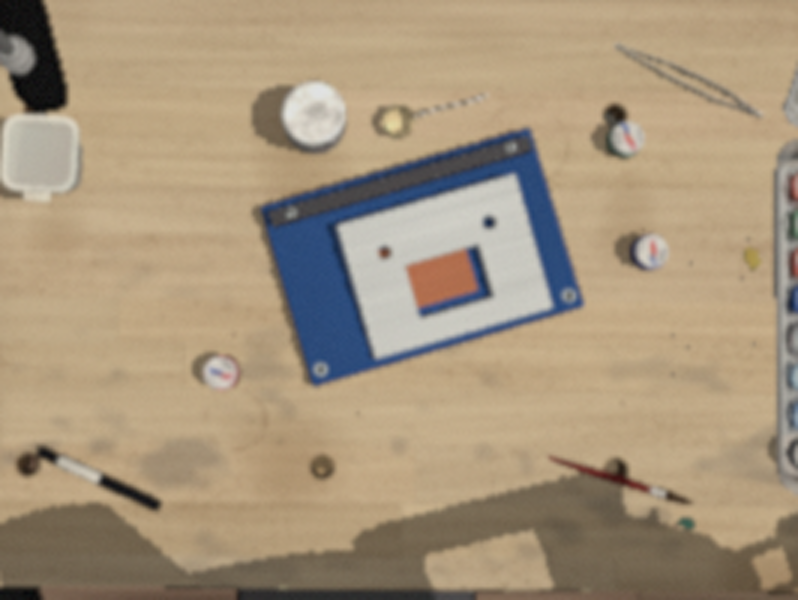

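View pics/s0c.png

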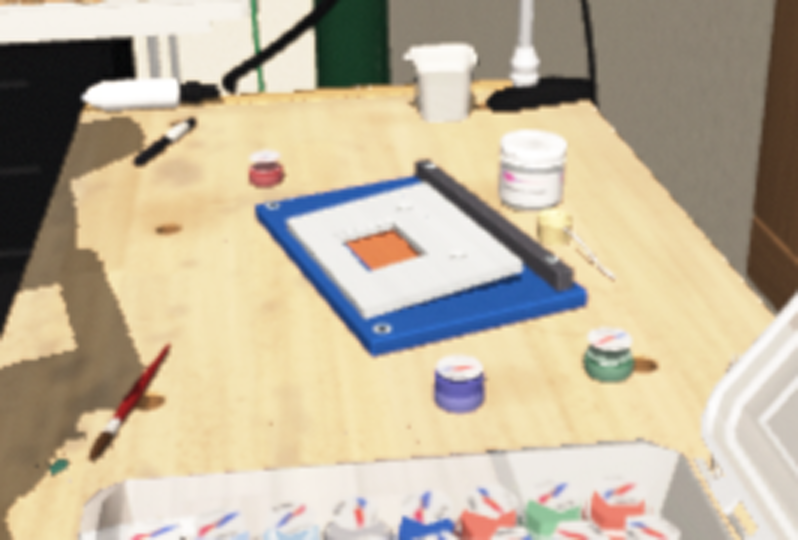

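The top view shows the blue fixture turned about 17°, with its fence at the back and the plate too far right. Its holes are at crop (385,252) and (489,222). The violet jar at crop (650,250) stands about 90 mm from the right side. The side view confirms that the back of the plate is tipped up. Next I'll fit both outlines.

```bash
cat > b.py <<'E'
from h import *
from scipy.optimize import least_squares
def corners(mask):
    n,l,st,_=cv2.connectedComponentsWithStats(mask.astype(np.uint8)); k=1+np.argmax(st[1:,4])
    c=np.vstack([x for x in cv2.findContours((l==k).astype(np.uint8),0,1)[0]]); return cv2.convexHull(c)[:,0].astype(float)
def measure(t,tip,view=True):
    im=t['img'].astype(int);hsv=cv2.cvtColor(t['img'],cv2.COLOR_RGB2HSV).astype(int)
    roi=np.zeros(im.shape[:2],bool);roi[130:250,285:415]=1
    blue=roi&(hsv[...,0]>100)&(hsv[...,0]<125)&(hsv[...,1]>120)
    H=corners(blue); r=cv2.minAreaRect(H.astype(np.float32)); B=cv2.boxPoints(r)
    W=np.array([atz(t,p,15)[:2] for p in B])
    W=W[np.argsort(W[:,0])]                      # two front first
    f=W[:2][np.argsort(-W[:2,1])];b=W[2:][np.argsort(-W[2:,1])]
    c=W.mean(0);yl=(f[0]-f[1]+b[0]-b[1]);yaw=np.arctan2(-yl[0],yl[1])
    sz=(np.linalg.norm(f[0]-b[0]),np.linalg.norm(f[0]-f[1]))
    pl=roi&(hsv[...,1]<45)&(hsv[...,2]>140)
    P=corners(pl);r=cv2.minAreaRect(P.astype(np.float32));Q=cv2.boxPoints(r)
    w=np.array([atz(t,p,23) for p in Q]);w=w[np.argsort(w[:,0])]
    z=[23,23,23+11*tip,23+11*tip]
    q=Q[np.argsort([atz(t,p,23)[0] for p in Q])];X=np.array([atz(t,p,zz)[:2] for p,zz in zip(q,z)])
    ca,sa=np.cos(yaw),np.sin(yaw);A=np.array([[ca,sa],[-sa,ca]])
    F=(X-c)@A.T
    print('fix c',c.round(1),'yaw',np.degrees(yaw).round(2),'size',np.round(sz,1)); print('plate corners in fixture\n',F.round(1),'centre',F.mean(0).round(1))
    return c,yaw
if __name__=='__main__':
    t=viewer.grab_frame('top');c,yaw=measure(t,1)
    ca,sa=np.cos(yaw),np.sin(yaw)
    for n in('hole_left','hole_right','front_edge'):
        for d in viewer.pinpoint(n,t)[:2]:
            v=atz(t,d['location'],15 if n[0]=='f' else 23)[:2]-c
            print(n,round(d['score'],2),(ca*v[0]+sa*v[1]).round(1),(-sa*v[0]+ca*v[1]).round(1))
    W=lambda x,y:(c+[ca*x-sa*y,sa*x+ca*y]).round(1)
    print('front start',W(-110,-20),'side',W(0,-150))
E
python3 b.py
```

```text
fix c [551.2 -51.6] yaw 16.91 size [157.1 257. ]
plate corners in fixture
 [[ -74.3   68.1]
 [ -75.  -103.4]
 [  54.4   67.7]
 [  53.8 -103.1]] centre [-10.3 -17.7]
hole_left 0.68 145.0 57.7
hole_left 0.63 11.5 33.1
front_edge 0.97 -72.9 -16.0
front start [ 451.8 -102.7] side [ 594.9 -195.1]
```

```bash
python3 - <<'E'
s=open('b.py').read()
s=s.replace("H=corners(blue)","H=np.argwhere(cv2.morphologyEx(blue.astype(np.uint8),cv2.MORPH_OPEN,np.ones((2,2))))[:,::-1].astype(float)").replace(">120)\n",">90)\n")
open('b.py','w').write(s)
E
python3 b.py
```

```text
fix c [554.4 -52.9] yaw 16.92 size [170.8 258.9]
plate corners in fixture
 [[ -77.    70.1]
 [ -77.6 -101.2]
 [  51.6   69.8]
 [  51.2 -100.9]] centre [-12.9 -15.6]
hole_left 0.68 6.4 32.9
hole_left 0.26 48.1 -211.0
hole_right 0.79 24.7 -66.2
front_edge 0.89 -77.5 -11.7
front_edge 0.52 31.6 49.0
front start [ 455.  -104.1] side [ 598.  -196.5]
```

Request:
step_arm(
  plan=[0,0,0,0,0,0.0735,2.5,-2.4,0,0,0,0,2.9,-2.8,0,0,0,0,2.9,-2.8,0,0,0,0,2.9,-2.8,0,0,0,0],
)

```text
time_s: 2.42
ee_pos: [283.4, -399.0, 227.9]
ee_rot: [180.0, -0.0, 16.8]
force: [1.1, 0.5, -0.1]
gripper_width: 90.9
gripper_force: 0.0
```

Request:
step_arm(
  plan=[2.9,-2.8,0,0,0,0,2.9,-2.8,0,0,0,0,2.9,-2.8,0,0,0,0,2.9,-2.8,0,0,0,0,2.9,-2.8,0,0,0,0],
)

```text
time_s: 2.83
ee_pos: [381.5, -222.5, 228.2]
ee_rot: [180.0, -0.0, 16.9]
force: [0.1, -0.1, -0.5]
gripper_width: 91.0
gripper_force: 0.0
```

Request:
step_arm(
  plan=[2.9,-2.8,2,0,0,0,2.9,-2.8,3,0,0,0,2.9,-2.8,4,0,0,0,0,0,3,0,0,0,0,0,0,0,0,0],
)

```text
time_s: 3.25
ee_pos: [426.6, -134.0, 120.9]
ee_rot: [-179.6, 0.5, 17.1]
force: [-0.8, 0.3, -0.6]
gripper_width: 91.2
gripper_force: 0.0
```

Request:
step_arm(
  plan=[1,-0.8,2,0,0,0,1,-0.8,2,0,0,0,1,-0.7,2,0,0,0,0,0,1.5,0,0,0,0,0,0,0,0,0],
)

```text
time_s: 3.67
ee_pos: [450.8, -106.0, 49.1]
ee_rot: [-179.9, 0.2, 16.9]
force: [0.0, -0.7, -0.0]
gripper_width: 91.4
gripper_force: 0.0
```

```bash
cat > c.py <<'E'
from h import *
s=sensors.state();c=np.array([554.4,-52.9]);y=np.radians(16.92)
v=s['ee_pos'][:2]-c;A=np.array([[np.cos(y),np.sin(y)],[-np.sin(y),np.cos(y)]])
print('t',s['time_s'],'fix',(A@v).round(1),'z',s['ee_pos'][2].round(2),'rot',s['ee_rot'].round(2),'F fix',(A@s['force'][:2]).round(2),s['force'][2].round(2))
E
python3 c.py
```

```text
t 3.6667 fix [-114.6  -20.6] z 49.12 rot [-179.89    0.2    16.91] F fix [-0.19 -0.63] -0.01
```

Request:
step_arm(
  plan=[0,0.3,0.9,0,0,0,0,0,0.8,0,0,0,0,0,0,0,0,0,0.5,0,0,0,0,0,0.6,0,0,0,0,0],
)

```text
time_s: 4.08
ee_pos: [463.6, -105.9, 33.8]
ee_rot: [180.0, -0.0, 16.9]
force: [1.0, 0.3, 0.8]
gripper_width: 91.5
gripper_force: 0.0
```

Request:
step_arm(
  plan=[0.2,0,0,0,0,0,0.2,0,0,0,0,0,0.2,0,0,0,0,0,0.2,0,0,0,0,0,0.2,0,0,0,0,0],
)

```text
time_s: 4.5
ee_pos: [472.5, -102.5, 33.2]
ee_rot: [-180.0, 0.1, 16.9]
force: [-1.5, -0.7, 0.9]
gripper_width: 91.6
gripper_force: 0.6
```

```bash
python3 c.py
```

```text
t 4.5 fix [-92.8 -23.6] z 33.2 rot [-1.7999e+02  5.0000e-02  1.6940e+01] F fix [-1.65 -0.24] 0.86
```

Request:
step_arm(
  plan=[0.15,0,0,0,0,0,0.15,0,0,0,0,0,0.15,0,0,0,0,0,0.15,0,0,0,0,0,0.15,0,0,0,0,0],
)

```text
time_s: 4.92
ee_pos: [479.9, -100.4, 33.2]
ee_rot: [-180.0, 0.0, 16.9]
force: [-1.1, 0.5, 0.1]
gripper_width: 91.1
gripper_force: 0.5
```

Request:
step_arm(
  plan=[0.1,0,0,0,0,0,0.1,0,0,0,0,0,0.1,0,0,0,0,0],
)

```text
time_s: 5.17
ee_pos: [482.8, -99.6, 33.2]
ee_rot: [180.0, 0.0, 16.9]
force: [-1.5, -0.3, -0.1]
gripper_width: 91.3
gripper_force: 0.5
```

```bash
python3 c.py; python3 b.py|grep -v -e hole -e start
```

```text
t 5.1667 fix [-82.1 -23.8] z 33.18 rot [1.800e+02 1.000e-02 1.692e+01] F fix [-1.54  0.16] -0.1
fix c [554.4 -52.9] yaw 16.99 size [170.6 257.7]
plate corners in fixture
 [[ -37.5   71.2]
 [ -39.1 -100.9]
 [  65.7   70.4]
 [  64.3 -100.9]] centre [ 13.4 -15.1]
```

Request:
step_arm(
  plan=[0.08,0,0,0,0,0,0.08,0,0,0,0,0,0,0,0,0,0,0],
)

```text
time_s: 5.62
ee_pos: [484.4, -99.1, 33.2]
ee_rot: [180.0, -0.0, 16.9]
force: [-0.5, 0.2, -0.3]
gripper_width: 91.3
gripper_force: 0.4
```

Request:
step_arm(
  plan=[0.08,0,0,0,0,0,0.08,0,0,0,0,0,0,0,0,0,0,0],
)

```text
time_s: 5.87
ee_pos: [485.8, -98.7, 33.2]
ee_rot: [180.0, 0.0, 16.9]
force: [-0.7, -1.0, 0.4]
gripper_width: 91.1
gripper_force: 0.6
```

```bash
python3 c.py
```

```text
t 5.8667 fix [-78.9 -23.8] z 33.18 rot [1.7999e+02 1.0000e-02 1.6930e+01] F fix [-0.97 -0.76] 0.45
```

Request:
step_arm(
  plan=[0.08,0,0,0,0,0,0.08,0,0,0,0,0,0,0,0,0,0,0],
)

```text
time_s: 6.12
ee_pos: [486.0, -98.4, 33.0]
ee_rot: [-180.0, 0.2, 17.0]
force: [-4.2, -1.8, 3.0]
gripper_width: 91.2
gripper_force: 2.5
```

Request:
step_arm(
  plan=[0.08,0,0,0,0,0,0.08,0,0,0,0,0,0,0,0,0,0,0],
)

```text
time_s: 6.37
ee_pos: [486.1, -98.2, 32.8]
ee_rot: [-179.9, 0.3, 17.0]
force: [-7.7, -4.9, 3.8]
gripper_width: 91.3
gripper_force: 4.1
```

```bash
python3 c.py; python3 b.py|grep -v -e hole -e start
```

```text
t 6.3667 fix [-78.5 -23.5] z 32.8 rot [-179.93    0.35   16.97] F fix [-8.75 -2.43] 3.82
fix c [554.9 -52.4] yaw 17.23 size [170.3 257.6]
plate corners in fixture
 [[ -29.    70.9]
 [ -31.3 -100.9]
 [  68.9   69.7]
 [  66.7 -101.2]] centre [ 18.8 -15.4]
front_edge 0.7 177.7 299.4
front_edge 0.52 -107.0 342.0
```

Request:
step_arm(
  plan=[-1,0,0,0,0,0,-2,0,0,0,0,0,0,0,-2.5,0,0,0,0,0,-3,0,0,0,0,0,-2.5,0,0,0],
  hand=7.0,
)

```text
time_s: 6.98
ee_pos: [460.5, -106.5, 114.6]
ee_rot: [180.0, -0.1, 16.9]
force: [0.8, -0.1, 1.1]
gripper_width: 69.9
gripper_force: 0.0
```

Request:
step_arm(
  plan=[2.1,2.3,0,0,0,0,2.1,2.3,0,0,0,0,2.1,2.3,0,0,0,0,2.1,2.3,0,0,0,0,2.1,2.3,0,0,0,0],
)

```text
time_s: 7.4
ee_pos: [595.8, -186.7, 113.6]
ee_rot: [180.0, -0.1, 16.9]
force: [-0.2, 0.1, 0.4]
gripper_width: 70.5
gripper_force: 0.0
```

Request:
step_arm(
  plan=[0,0,0,0,0,-0.12,0,0,0,0,0,-0.12,0,0,0,0,0,-0.12,0,0,0,0,0,-0.12,0,0,0,0,0,-0.12],
)

```text
time_s: 7.82
ee_pos: [594.6, -186.0, 113.2]
ee_rot: [179.9, -0.1, 51.6]
force: [-0.0, -0.3, 0.0]
gripper_width: 70.2
gripper_force: 0.0
```

Request:
step_arm(
  plan=[0,0,0,0,0,-0.12,0,0,0,0,0,-0.12,0,0,0,0,0,-0.12,0,0,0,0,0,-0.12,0,0,0,0,0,-0.12],
)

```text
time_s: 8.23
ee_pos: [594.6, -185.9, 113.3]
ee_rot: [179.9, -0.0, 86.0]
force: [0.5, -0.3, -0.8]
gripper_width: 70.1
gripper_force: 0.0
```

Request:
step_arm(
  plan=[0,0,0,0,0,-0.12,0,0,0,0,0,-0.12,0,0,0,0,0,-0.12,0,0,0,0,0,0,0,0,0,0,0,0],
)

```text
time_s: 8.65
ee_pos: [594.4, -185.9, 113.3]
ee_rot: [179.9, 0.0, 106.1]
force: [-0.7, 0.0, 0.5]
gripper_width: 70.0
gripper_force: 0.0
```

```bash
python3 c.py; python3 b.py; python3 - <<'E'
from h import *
t=viewer.grab_frame('top');save(t,'t1.png');cv2.imwrite('pics/t1c.png',cv2.resize(cv2.cvtColor(t['img'],4)[110:270,260:460],None,fx=3,fy=3))
v=atz(t,(426.7,183.3),26)[:2]-[554.4,-52.9];y=np.radians(16.92);print('jar',v@[np.cos(y),np.sin(y)],v@[-np.sin(y),np.cos(y)])
E
```

```text
t 8.65 fix [  -0.4 -138.9] z 113.32 rot [1.7993e+02 2.0000e-02 1.0611e+02] F fix [-0.67  0.21] 0.53
fix c [554.4 -53.4] yaw 16.96 size [170.6 259.8]
plate corners in fixture
 [[ -61.1   71.3]
 [ -61.3 -100.3]
 [  61.7   71.3]
 [  61.7  -99.6]] centre [  0.3 -14.3]
hole_left 0.78 29.2 39.3
hole_right 0.56 41.4 -59.8
front_edge 0.91 -61.5 -11.1
front start [ 455.  -104.6] side [ 598.2 -196.9]
jar -52.496360666613334 -201.39159788287344
```

View pics/t1c.png

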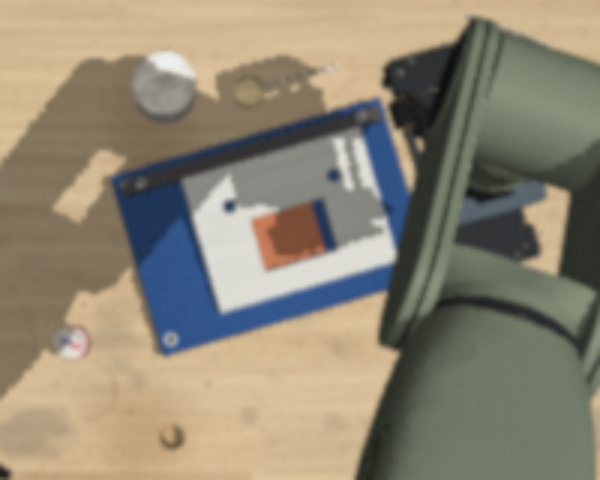

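Plate is parallel to the fence and flush with it (hole centres at crop (230,205) and (333,175)), still about 15 mm too far right. The gripper stands right of the plate and clear of the jar.

Request:
step_arm(
  plan=[0,-0.1,2.5,0,0,-0.014,0,0,2.5,0,0,0,0,0,2,0,0,0,0,0,1,0,0,0,0,0,0,0,0,0],
)

```text
time_s: 9.32
ee_pos: [592.0, -185.8, 31.0]
ee_rot: [-179.8, -0.1, 107.1]
force: [-0.5, 0.3, -0.5]
gripper_width: 69.8
gripper_force: 0.0
```

Request:
step_arm(
  plan=[0.5,0,0,0,0,0,0.5,0,0,0,0,0,0.3,0,0,0,0,0,0.2,0,0,0,0,0,0,0,0,0,0,0],
)

```text
time_s: 9.73
ee_pos: [589.0, -171.4, 34.2]
ee_rot: [179.9, 0.0, 107.1]
force: [-0.6, 0.1, 0.0]
gripper_width: 69.8
gripper_force: 0.0
```

```bash
python3 c.py
```

```text
t 9.7333 fix [  -1.4 -123.4] z 34.16 rot [1.7994e+02 4.0000e-02 1.0714e+02] F fix [-0.57  0.26] 0.01
```

Request:
step_arm(
  plan=[0.15,0,0.05,0,0,0,0.15,0,0.05,0,0,0,0.15,0,0,0,0,0,0.15,0,0,0,0,0,0.15,0,0,0,0,0],
)

```text
time_s: 10.15
ee_pos: [586.6, -164.7, 32.2]
ee_rot: [180.0, 0.0, 107.1]
force: [-0.2, -0.8, -0.3]
gripper_width: 69.7
gripper_force: 0.4
```

Request:
step_arm(
  plan=[0.15,0,0,0,0,0,0.15,0,0,0,0,0,0.15,0,0,0,0,0,0.15,0,0,0,0,0],
)

```text
time_s: 10.48
ee_pos: [584.7, -158.9, 32.2]
ee_rot: [-180.0, 0.0, 107.1]
force: [0.7, -0.7, -1.1]
gripper_width: 69.9
gripper_force: 0.4
```

```bash
python3 c.py; python3 b.py|grep -v start
```

```text
t 10.4833 fix [  -1.8 -110.3] z 32.2 rot [-1.800e+02  1.000e-02  1.071e+02] F fix [ 0.46 -0.86] -1.14
fix c [547.2 -30.3] yaw 16.75 size [170.7 211.2]
plate corners in fixture
 [[-61.6  53.3]
 [-60.6 -66.1]
 [ 34.8  54.2]
 [ 35.8 -64.5]] centre [-12.9  -5.8]
hole_left 0.64 33.8 19.9
hole_right 0.95 41.6 -82.6
front_edge 0.77 -58.7 -29.0
front_edge 0.73 35.3 -77.8
```

Request:
step_arm(
  plan=[0.12,0,0,0,0,0,0.12,0,0,0,0,0,0.12,0,0,0,0,0,0.12,0,0,0,0,0,0,0,0,0,0,0],
)

```text
time_s: 11.1
ee_pos: [583.2, -154.1, 32.2]
ee_rot: [-180.0, -0.0, 107.1]
force: [-0.3, 0.1, -0.0]
gripper_width: 69.8
gripper_force: 0.0
```

Request:
step_arm(
  plan=[0.08,0,0,0,0,0,0.08,0,0,0,0,0,0,0,0,0,0,0],
)

```text
time_s: 11.35
ee_pos: [582.8, -152.6, 32.2]
ee_rot: [-180.0, -0.0, 107.1]
force: [1.4, -0.3, -0.8]
gripper_width: 70.2
gripper_force: 0.0
```

```bash
python3 c.py; python3 - <<'E'
from h import *
t=viewer.grab_frame('top');s=viewer.grab_frame('side');a=cv2.resize(cv2.cvtColor(t['img'],4)[130:250,290:423],None,fx=3,fy=3,interpolation=2);b=cv2.resize(cv2.cvtColor(s['img'],4)[180:260,270:403],None,fx=3,fy=3,interpolation=2)
cv2.imwrite('pics/m1.png',np.vstack([a,b])[:600])
E
```

```text
t 11.35 fix [  -1.9 -103.7] z 32.19 rot [-1.7999e+02 -2.0000e-02  1.0710e+02] F fix [ 1.28 -0.71] -0.83
```

View pics/m1.png

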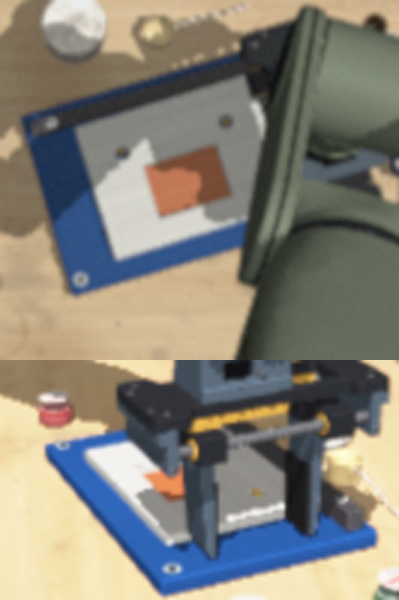

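Both holes now show brass, and the contact force is zero, so the plate has probably dropped. I'll back off and check.

Request:
step_arm(
  plan=[-1,0,0,0,0,0,-1.5,0,0,0,0,0,0,0,-2,0,0,0,0,0,-3,0,0,0,0,0,-4,0,0,0],
)

```text
time_s: 11.87
ee_pos: [588.9, -177.9, 120.5]
ee_rot: [-179.7, -0.2, 107.0]
force: [1.4, 0.0, -0.3]
gripper_width: 70.0
gripper_force: 0.0
```

Request:
step_arm(
  plan=[-2.5,-2.5,-3,0,0,0,-3,-2.5,-2,0,0,0,-3,-2.5,0,0,0,0,-3,-2.5,0,0,0,0,0,0,0,0,0,0],
)

```text
time_s: 12.28
ee_pos: [528.6, -318.6, 169.0]
ee_rot: [-179.9, 0.3, 106.8]
force: [0.1, 0.2, 0.1]
gripper_width: 70.0
gripper_force: 0.0
```

```bash
python3 c.py; sed -i 's/measure(t,1)/measure(t,0)/' b.py; python3 b.py;  python3 - <<'E'
from h import *
t=viewer.grab_frame('top');s=viewer.grab_frame('side');a=cv2.resize(cv2.cvtColor(t['img'],4)[130:240,290:423],None,fx=4,fy=4,interpolation=2)
b=cv2.resize(cv2.cvtColor(s['img'],4)[190:262,270:403],None,fx=6,fy=6,interpolation=2)
cv2.imwrite('pics/m2.png',a);cv2.imwrite('pics/m3.png',b)
for n in('pin_left','pin_right','hole_left','hole_right','front_edge'):
    print(n,[[(np.round(d['location'],1).tolist(),round(d['score'],2)) for d in viewer.pinpoint(n,f)[:2]] for f in(t,s)])
E
```

```text
t 12.2833 fix [-102.1 -246.7] z 169.01 rot [-179.95    0.28  106.76] F fix [0.17 0.18] 0.07
fix c [554.4 -53. ] yaw 16.99 size [170.7 258.5]
plate corners in fixture
 [[139.   98.6]
 [122.4  42.6]
 [187.5  84.4]
 [170.8  28.2]] centre [154.9  63.4]
hole_left 0.81 26.4 53.6
hole_right 0.89 38.5 -47.7
front_edge 0.69 -61.9 1.5
front_edge 0.6 27.6 -45.5
front start [ 455.1 -104.3] side [ 598.3 -196.5]
pin_left [[([330.3, 179.8], 0.85)], [([337.9, 208.4], 0.89)]]
pin_right [[([365.7, 171.6], 0.64)], [([352.6, 224.4], 0.78), ([336.1, 228.4], 0.56)]]
hole_left [[([329.8, 180.5], 0.83)], [([337.9, 211.9], 0.59)]]
hole_right [[([361.9, 167.2], 0.94)], [([353.2, 224.9], 0.8)]]
front_edge [[([357.6, 206.6], 0.92)], [([312.1, 226.4], 0.96), ([399.8, 265.5], 0.42)]]
```

View pics/m2.png

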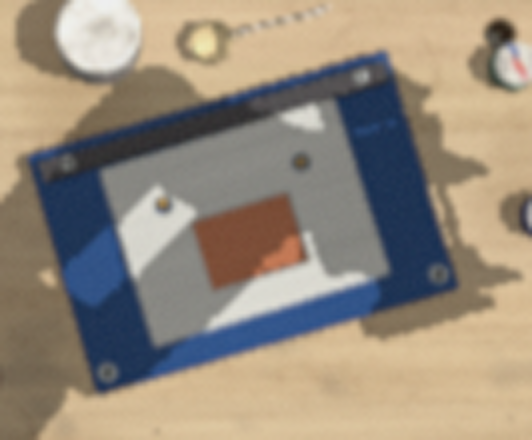

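View pics/m3.png

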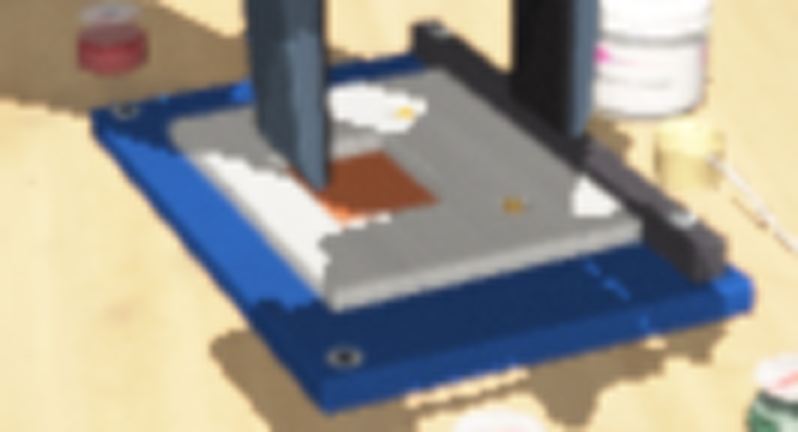

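The plate lies flat, with its right edge down on the base along its whole length. A brass pin shows in each hole (top crop (163,203) and (301,161); side crop (405,112) and (513,205)). The gripper is clear and the jars have not moved.

```bash
python3 -c "
from workcell import env
print(env.job_done())"
```

```text
the job is handed in; nothing more can be done
None
```

The stencil plate is seated flat over both brass pins against the fence, the arm is clear, and the job was handed in at about 12–13 s on the robot's clock; no verdict came back.

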